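# Present a stained oil-filter plate to the inspection camera

### The arm

A 7-joint arm with a two-finger parallel gripper is mounted at the origin on a cart in front of the work surface, level with it; the furniture and walls round the work are solid. World frame = base frame: x ahead of the robot, y to its left, z up, the work surface at z = 0. Lengths are in m, angles in rad, forces in N, time in s.
With the tool pointing down it reaches from about 0.425 to 0.825 m from the base axis. Payload 3.6 kg.
Tool frame: the origin (TCP) lies at the very end of the fingers, on their centre line; the grasp point (between the pads) lies 19 mm behind it; z points along the fingers, y is the line along which they close (so a half turn about z gives the same grasp; the last joint's range is limited). The gripper opens to 93 mm and grips with 3 to 60 N. Pads are 15 mm wide; open, the fingers measure 128 mm over their backs; the gripper's body (75 mm by 188 mm) begins 65 mm behind the grasp point.
Start: joints at [1.319, 0.615, -0.013, 1.423, 0.008, 1.103, -0.04], TCP at [0.145, -0.634, 0.219] pointing down, gripper open.
Joint ranges: [-3.12, 3.12], [-0.3, 2.06], [-1.34, 1.32], [0.26, 2.42], [-1.36, 4.5], [0.01, 1.98], [-2.84, 2.84]. Speed limits (rad/s): [2.79, 2.79, 3.14, 3.14, 3.14, 3.14, 3.14].

### API

Orientations are given as a rotation vector (axis times angle).
In Python, from station import * gives the robot as it stands.
- The arm moves only by the tool move_arm, never from a script. Its argument "moves" is a list of rows, each a list of 3 entries, a list of its own where there are three numbers: the shift along the tool's x, y, z in cm, then the turn, a rotation vector about the tool's x, y, z in rad, then the opening in per cent of the stroke, from 0 (shut) to 100 (fully open). In form: [[[x, y, z], [wx, wy, wz], hand], ...]. A call has 1 to 12 rows; each row is the pose to reach, as a shift and turn from the pose commanded when the call began, along the tool's axes at that moment; what a row does not reach only later rows make up. A row lasts 1/8 s, in which the tool goes at most 62.5 mm and 10.7 degrees, less where a joint would pass 70% of its speed; a pose out of reach is approached as far as the arm can. A call with a gripper value outside its range is refused whole. The fingers move at their own pace and stop on an object; "force" is the grip in N (left out, the last holds). Time passes only in rows, so rows that repeat a pose let the fingers close. It gives the time, the measured TCP pose, the force, the opening and the grip force at its end, in the units of the state.
- read_state(): the state, without advancing time (a new reading comes with each control period).
- read_camera(name): name is "side" or "top"; returns the picture (400x640x3 uint8, red, green, blue); there is no depth.
- camera_params(name): a dict with "fx", "fy", "cx", "cy" (pixels), "k1" (the pictures are not rectified: a ray, as slopes to the right and down, at radius r is drawn at 1 + k1 r^2 times it, then the intrinsics apply), "view" (4x4, takes a point from world to camera coordinates). Camera axes: x right, y down, z forward; pixel columns grow to the right and rows downward; lengths in m; the calibration is good to about 2 mm. A picture is of the moment at which its call begins. camera_params takes no time and is no camera call.
- job_done(): hands the job in; it is judged then, once.
The state is a dict: "time": time; "joint_pos": joint angles; "joint_velocities": joint speeds; "joint_efforts": joint torques, N m; "eef_pos": TCP position; "eef_rot": TCP orientation; "contact_force": force on the tool from outside, world axes, zero at the start; "wrist_torque": the same for the moment, N m; "grip_width": finger opening in m; "gripper_force": force on a finger pad.
Only numpy, scipy, OpenCV 4.12 (cv2) and the standard library are available. Lean on these libraries where they do the work, as an engineer would, in place of code of your own. Each camera call takes 0.05 s, during which the arm holds its last target. There are 200 camera calls.

### The job

First turn the inspection lamp's dimmer lever to the green mark and let go of it. Then take the glass plate with the dark stained filter out of its drying block, gripping it only by its frosted end (the end with the notched corner, never the clear glass), and hold it up to the camera label side up: long edges level, face square to the lens, filter centred on the lens axis at the working distance of 180 mm. Finish while still holding it there, clear of everything, and leave the plate with the clean white filter, the bottles and the dish where they are.

Things in the scene. Friction and masses are not known exactly. Their poses are not given: they have to be found in the camera images.
- viewer: fixed camera stand: grey foot 130 x 200 x 14 mm, post 470 mm high 40 mm behind its centre with the camera head; at the left front a black dimmer housing 106 x 120 x 40 mm (centre at x -116, y +165 mm) with a bright scale plate on top. Origin: centre of the foot's underside; x away from the robot, y left, z up
- lens: camera lens in a white ring light of 74 mm diameter, part of the viewer. Origin: centre of its front glass, at -50, 0, +350 mm of the viewer. z: viewing direction, towards the robot and 45 degrees down; y: level, the viewer's y; x: up and towards the robot. Camera body (110 mm) on the -z side. Working point: z = +180 mm on the axis, 223 mm above the bench
- dimmer (a joint): dimmer lever on the black housing, turning about a vertical pivot; points to the robot's side. 0 = left stop; grows as the knob swings to the robot's right (counter-clockwise from above) to 1.396 = right stop. A tick every 10 degrees; the wide green mark is at 50 degrees = 0.873 rad. Moves at about 1.5 N at the knob and stays where it is left
- lever_knob (a point): centre of the lever's upright red knob (15 mm diameter, 30 mm high, 15 mm above and below this point), 55 mm from the pivot, 70 mm above the bench, 30 mm above the scale plate
- lever_pivot (a point): the lever's vertical pivot, at the housing's top 40 mm above the bench; at x -90, y +165 mm of the viewer. In the viewer's axes the knob lies from it at the angle 140 degrees + joint value, counter-clockwise from x
- plate: plate to present: glass, 110 x 8 x 54 mm, 80 g, dark stained filter; stands on its long edge, turned any way. Origin: middle of its lower edge; x along it to the frosted end, y out of the label face, z up. Frosted (whitish) x 21 to 55 mm, label on its +y face, notch 10 x 10 mm in its upper corner (x 45-55, z 44-54): label facing you, notch upper left. Clear glass x -55 to 21 mm
- plate_window: clear glass part of that plate with its round filter, 47 mm diameter, stained dark grey. Origin: centre of the filter, mid thickness, at x = -16, z = +27 mm of the plate; axes as the plate's
- block: dark blue drying block of that plate, fixed, 128 x 56 x 22 mm, with a slot 16 mm deep in which the plate stands upright with 0.75 mm play on each side; the plate's upper edge is 60 mm above the bench. Origin: centre of the underside, x along the slot
- blank: the other plate, the same but with a clean white filter; standing in its own block, to be left alone. Origin and axes as for the plate
- blank_block: drying block of the clean plate, fixed, same as the other block
- bottle_a: amber dropper bottle, 33 mm wide and 102 mm high, loose; to be left alone. Origin: centre of its underside
- bottle_b: second amber dropper bottle, same size, loose; to be left alone
- dish: shallow pale dish with small screws in it, 112 mm diameter and 29 mm high, loose; to be left alone. Origin: centre of its underside
Things that resemble listed ones, but are neither listed nor needed, are in the scene too. Leave any turquoise look-alike of the blank_block alone.

How it is judged:
On the way, in this order (a step that is already met when the one before it is completed fails the run):
1. the dimmer lever stands at the green mark (50 degrees, within 4) and has been let go (value of joint dimmer between 0.803 and 0.943 rad and contact force between the fingers and viewer below 0.1 N), for 0.2 s.
2. the stained plate is in the fingers and lifted clear of its block (height (world z) of plate above 0.03 m and contact force between the fingers and plate above 0.5 N and contact force between plate and block below 0.05 N), for 0.2 s.
At the end, for the whole second after the job is handed in: Lever at the green mark (within 4 degrees). Stained plate held still in the fingers, touching nothing else, label face up, square to the lens and long edges level (within 12 degrees), filter centre within 15 mm of the lens axis each way, 160 to 200 mm from the glass. Clean plate in its block (value of joint dimmer between 0.803 and 0.943 rad and contact force between the fingers and plate above 0.5 N and contact force between plate and viewer below 0.05 N and height (world z) of plate above 0.12 m and linear speed of plate below 0.02 m/s and angle between plate's own y axis and vertical below 1.05 rad and angle between the y axis of plate and the z axis of lens, either way round below 0.21 rad and angle between the x axis of plate and the y axis of lens, either way round below 0.21 rad and x of plate_window in the frame of lens between -0.015 and 0.015 m and y of plate_window in the frame of lens between -0.015 and 0.015 m and z of plate_window in the frame of lens between 0.16 and 0.2 m and distance between blank and blank_block below 0.012 m); the arm keeps its last pose, push and grip.
It fails at once if the fingers touch the clear glass of the stained plate (contact force between the fingers and plate_window above 0.5 N).
It fails at once if the clean plate is moved by more than 15 mm (distance of blank from where it was at the start of the episode above 0.015 m).
It fails at once if a bottle or the dish is pushed by more than 20 mm or a bottle tipped (distance of any of bottle_a, bottle_b, dish from where it was at the start of the episode above 0.02 m or angle between any of bottle_a, bottle_b's own z axis and vertical above 0.5 rad).
It also fails if it takes over 58 s, if anything falls off the work surface, if the arm or the gripper's body presses on something with over 40 N, if the wrist force passes 120 N, or if a joint passes its speed limit or range.

## Working session

There is one attempt and no reset: what is moved stays moved. The work goes in short steps, Python scripts to look and compute and a tool call to move; the robot and the scene stay as the last step left them, time stands still between calls to the robot, and variables do not carry over. Pictures are saved under pics/ and viewed, at most 12 in all, crops included, and the job is handed in when it is done.

Besides the shell and the picture viewer there is one more tool, called after "Emit:" by a JSON object that holds its "fn" and its "kwargs", one argument or row to a line. move_arm: Moves the arm, as the interface text tells. Its arguments: {"type":"object","properties":{"moves":{"type":"array"},"force":{"type":"number"}},"required":["moves"]}

```bash
mkdir -p pics; ls; python3 - <<'E'
from station import *
import cv2
for n in("side","top"):
    im=read_camera(n); cv2.imwrite(f"pics/{n}0.png",im[:,:,::-1]); p=camera_params(n); print(n,{k:(v if k!='view' else [[round(float(a),4) for a in r] for r in v]) for k,v in p.items()})
s=read_state(); print(s)
E
```

```text
pics
side {'fx': 514.1143534769773, 'fy': 514.1143534769773, 'cx': 329.8625583396941, 'cy': 201.5946449264469, 'k1': 0.024730209601701872, 'view': [[0.845, -0.5347, -0.0119, -0.5188], [-0.3044, -0.4627, -0.8326, 0.3275], [0.4397, 0.7072, -0.5537, 1.3322], [0.0, 0.0, 0.0, 1.0]]}
top {'fx': 458.00659913227116, 'fy': 458.00659913227116, 'cx': 321.31929855086526, 'cy': 194.38156472450063, 'k1': -0.11965000055550196, 'view': [[-0.0116, -0.9999, -0.0034, -0.0153], [-0.9965, 0.0118, -0.0827, 0.6014], [0.0828, 0.0024, -0.9966, 1.6125], [0.0, 0.0, 0.0, 1.0]]}
{'time': 0.1, 'joint_pos': array([ 1.31950348,  0.61578947, -0.01264512,  1.42471072,  0.00808502,
        1.10337549, -0.04039056]), 'joint_velocities': array([ 0.00047083, -0.00165766,  0.00072645, -0.0021788 , -0.00095092,
        0.00041058, -0.00063425]), 'joint_efforts': array([ 1.18300086e-03, -4.60043514e+01,  2.09996612e-01, -1.66246140e+01,
       -6.12155115e-02,  1.69208518e-02,  9.05380193e-05]), 'eef_pos': array([ 0.14476478, -0.63296335,  0.21762761]), 'eef_rot': array([-3.11954753e+00, -3.52254218e-01,  3.87297524e-04]), 'contact_force': array([-0.00848931, -0.33996717, -0.75258202]), 'wrist_torque': array([ 0.00581435, -0.00813627, -0.02994469]), 'gripper_force': 0.0, 'grip_width': 0.09353314382640253}
```

View pics/side0.png

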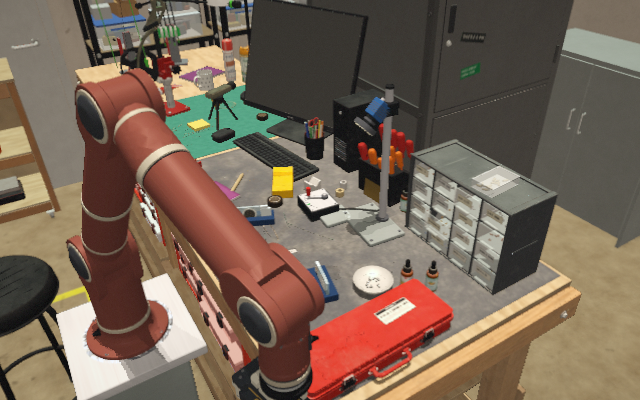

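View pics/top0.png

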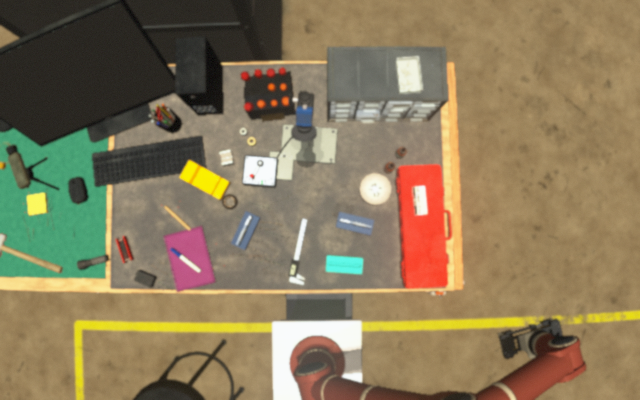

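Side view: blocks at about (255,215) and (323,283), the viewer post at (385,160), and the dimmer at (318,203). Top view: blocks at (245,231) and (354,222), the turquoise look-alike at (344,265), the dimmer plate at (260,171), and the viewer at (308,145). Plate candidates are the left block, the right block and the turquoise one, so I'll check them in close crops.

```bash
python3 - <<'E'
import cv2,numpy as np
t=cv2.imread("pics/top0.png");s=cv2.imread("pics/side0.png")
f=lambda im,x,y,w=66,h=50:cv2.resize(im[y-h//2:y+h//2,x-w//2:x+w//2],(396,300),interpolation=cv2.INTER_CUBIC)
o=np.vstack([np.hstack([f(t,245,231),f(t,354,222)]),np.hstack([f(s,258,213),f(s,318,280)])])
cv2.imwrite("pics/crop1.png",o)
o=np.hstack([f(t,265,170),f(s,320,203)]);cv2.imwrite("pics/crop2.png",o)
E
```

```text
(no output)
```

View pics/crop1.png

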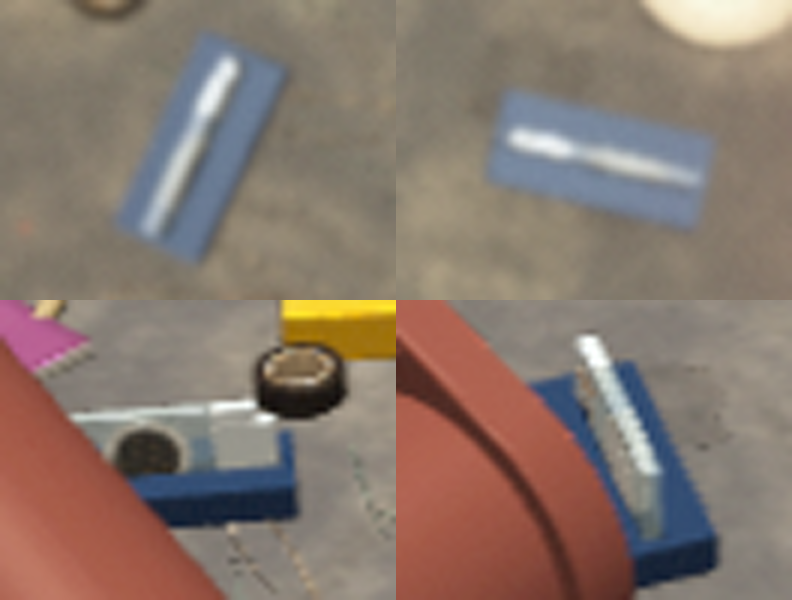

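View pics/crop2.png

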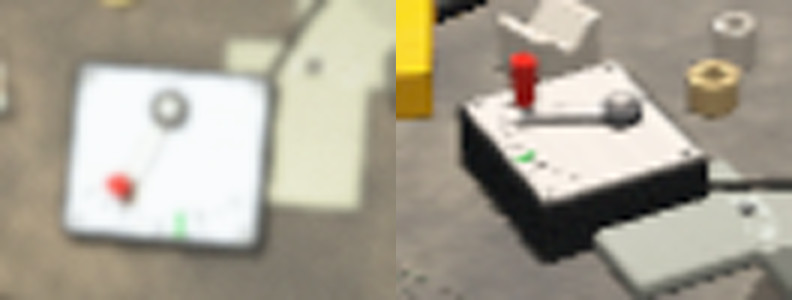

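The left block (top 245,231) holds the dark filter, seen in the side view. Its frosted, notched end points away from the robot (top ~(250,221)), so the label faces left. The right plate is the clean one. The knob is at top ~(252,176), the green mark at (262,183) and the pivot at (260,163).

```bash
cat > h.py <<'E'
from station import *
import cv2,numpy as np
from scipy.spatial.transform import Rotation as R
def ray(n,uv):
    p=camera_params(n);V=np.array(p["view"])
    d=(np.array(uv,float)-[p["cx"],p["cy"]])/[p["fx"],p["fy"]];u=d.copy()
    for _ in range(10):u=d/(1+p["k1"]*(u@u))
    return -V[:3,:3].T@V[:3,3],V[:3,:3].T@np.array([u[0],u[1],1])
def plane(n,uv,z):
    o,d=ray(n,uv);return o+d*(z-o[2])/d[2]
def tri(a,b):
    (o,d),(q,e)=ray("top",a),ray("side",b)
    k=np.linalg.lstsq(np.c_[d,-e],q-o,rcond=None)[0];A=o+d*k[0];B=q+e*k[1]
    return (A+B)/2,np.linalg.norm(A-B)
def proj(n,P):
    p=camera_params(n);V=np.array(p["view"]);c=V[:3,:3]@P+V[:3,3];u=c[:2]/c[2];u=u*(1+p["k1"]*(u@u))
    return u*[p["fx"],p["fy"]]+[p["cx"],p["cy"]]
def blob(m,box):
    x0,y0,x1,y1=box;k=np.zeros(m.shape,np.uint8);k[y0:y1,x0:x1]=m[y0:y1,x0:x1]
    n,l,s,c=cv2.connectedComponentsWithStats(k.astype(np.uint8));i=1+np.argmax(s[1:,4])
    return (l==i),s[i,4],c[i]
def rect(m):
    cs,_=cv2.findContours(m.astype(np.uint8),cv2.RETR_EXTERNAL,cv2.CHAIN_APPROX_NONE)
    c=max(cs,key=cv2.contourArea);return cv2.boxPoints(cv2.minAreaRect(cv2.convexHull(c)))
np.set_printoptions(precision=4,suppress=True)
E
python3 - <<'E'
from h import *
T=cv2.imread("pics/top0.png");S=cv2.imread("pics/side0.png")
hs=lambda im:cv2.cvtColor(im,cv2.COLOR_BGR2HSV).astype(int)
t,s=hs(T),hs(S)
red=lambda h:((h[...,0]<8)|(h[...,0]>172))&(h[...,1]>120)&(h[...,2]>90)
grn=lambda h:(h[...,0]>45)&(h[...,0]<80)&(h[...,1]>60)
blue=lambda h:(h[...,0]>100)&(h[...,0]<125)&(h[...,1]>70)
kt=blob(red(t),(240,155,280,190));ks=blob(red(s),(300,180,320,200));print("knob",kt[1:],ks[1:],tri(kt[2],ks[2]))
gt=blob(grn(t),(240,155,280,190));gs=blob(grn(s),(290,190,330,215));print("green",gt[1:],gs[1:],tri(gt[2],gs[2]))
# scale plate
w=(t[...,1]<25)&(t[...,2]>190);m,a,c=blob(w,(238,150,282,192));b=rect(m)
P=np.array([plane("top",q,.04) for q in b]);print("plate",a,"ctr",P.mean(0));e=[P[(i+1)%4]-P[i] for i in range(4)]
print([ (round(np.linalg.norm(v),4),round(np.degrees(np.arctan2(v[1],v[0])),1)) for v in e])
for nm,box in(("L",(225,205,265,255)),("R",(330,205,380,240))):
    x0,y0,x1,y1=box
    m,a,c=blob(blue(t),box);b=rect(m);P=np.array([plane("top",q,.022) for q in b]);e=[P[(i+1)%4]-P[i] for i in range(2)]
    print(nm,a,P.mean(0),[(round(np.linalg.norm(v),4),round(np.degrees(np.arctan2(v[1],v[0])),1)) for v in e])
    k=np.zeros(m.shape,np.uint8);cv2.fillConvexPoly(k,b.astype(np.int32),1);k=cv2.erode(k,np.ones((3,3)))
    wm,a,c=blob((t[...,1]<60)&(k>0),box);b=rect(wm);P=np.array([plane("top",q,.06) for q in b]);e=[P[(i+1)%4]-P[i] for i in range(2)]
    print("  top edge",a,P.mean(0),[(round(np.linalg.norm(v),4),round(np.degrees(np.arctan2(v[1],v[0])),1)) for v in e])
    cv2.imwrite("pics/m%s.png"%nm,(wm*255).astype(np.uint8))
# side view: frosted upper right corner, block corners seen
f=lambda im,x,y,w=132,h=100:cv2.resize(im[y-h//2:y+h//2,x-w//2:x+w//2],(792,600),interpolation=cv2.INTER_CUBIC)
v=np.hstack([f(T,305,130)[:, :396*1],f(T,305,130)[:,396:]]);o=np.vstack([cv2.resize(f(T,305,140,176,88),(600,300)),cv2.resize(S[80:260,300:420],(200,300))]) if 0 else 0
a=cv2.resize(T[90:190,250:350],(400,400),interpolation=cv2.INTER_CUBIC);b=cv2.resize(S[80:250,320:410],(318,600),interpolation=cv2.INTER_CUBIC)
o=np.zeros((600,720,3),np.uint8);o[:400,:400]=a;o[:,402:720]=b;cv2.imwrite("pics/crop3.png",o)
E
```

```text
knob (np.int32(6), array([251.8333, 175.8333])) (np.int32(33), array([307.7879, 190.4848])) (array([0.6652, 0.2194, 0.0734]), np.float64(0.00038535703276309976))Traceback (most recent call last):
  File "<stdin>", line 9, in <module>
  File "h.py", line 20, in blob
    n,l,s,c=cv2.connectedComponentsWithStats(k.astype(np.uint8));i=1+np.argmax(s[1:,4])
                                                                     ~~~~~~~~~^^^^^^^^^
    return _wrapfunc(a, 'argmax', axis=axis, out=out, **kwds)
    return bound(*args, **kwds)
ValueError: attempt to get argmax of an empty sequence
```

```bash

python3 - <<'E'
from h import *
T=cv2.imread("pics/top0.png");S=cv2.imread("pics/side0.png")
hs=lambda im:cv2.cvtColor(im,cv2.COLOR_BGR2HSV).astype(int)
t,s=hs(T),hs(S)
blue=lambda h:(h[...,0]>100)&(h[...,0]<125)&(h[...,1]>70)
grn=lambda h:(h[...,0]>40)&(h[...,0]<90)&(h[...,1]>35)
for n,h,b in(("top",t,(256,180,270,188)),("side",s,(300,200,325,212))):
    try: c=blob(grn(h),b);print("green",n,c[1:],plane(n,c[2],.04))
    except Exception: print("nogreen",n)
w=(t[...,1]<25)&(t[...,2]>190);m,a,c=blob(w,(238,150,282,192));b=rect(m)
P=np.array([plane("top",q,.04) for q in b]);print("plate",a,"ctr",P.mean(0));e=[P[(i+1)%4]-P[i] for i in range(4)]
pr=lambda e:[(round(float(np.linalg.norm(v)),4),round(float(np.degrees(np.arctan2(v[1],v[0]))),1)) for v in e]
print(pr(e))
for nm,box in(("L",(225,205,265,255)),("R",(330,205,380,240))):
    m,a,c=blob(blue(t),box);b=rect(m);P=np.array([plane("top",q,.022) for q in b]);e=[P[(i+1)%4]-P[i] for i in range(2)]
    print(nm,a,P.mean(0),pr(e))
    k=np.zeros(m.shape,np.uint8);cv2.fillConvexPoly(k,b.astype(np.int32),1);k=cv2.erode(k,np.ones((3,3)))
    wm,a,c=blob((t[...,1]<60)&(k>0),box);b=rect(wm);P=np.array([plane("top",q,.06) for q in b]);e=[P[(i+1)%4]-P[i] for i in range(2)]
    print("  top edge",a,P.mean(0),pr(e))
a=cv2.resize(T[90:190,250:350],(400,400),interpolation=cv2.INTER_CUBIC);b=cv2.resize(S[80:250,320:410],(318,600),interpolation=cv2.INTER_CUBIC)
o=np.zeros((600,720,3),np.uint8);o[:400,:400]=a;o[:,402:720]=b;cv2.imwrite("pics/crop3.png",o)
E
```

```text
green top (np.int32(8), array([261.5, 182.5])) [0.6449 0.19   0.04  ]
green side (np.int32(4), array([308.25, 203.75])) [0.6501 0.1925 0.04  ]
plate 789 ctr [0.6895 0.1982 0.04  ]
[(0.0975, -4.1), (0.1124, -95.3), (0.0972, 175.5), (0.1118, 84.9)]
L 57 [0.4547 0.2452 0.022 ] [(0.0813, -26.9), (0.0129, -116.8)]Traceback (most recent call last):
  File "<stdin>", line 18, in <module>
  File "h.py", line 20, in blob
    n,l,s,c=cv2.connectedComponentsWithStats(k.astype(np.uint8));i=1+np.argmax(s[1:,4])
                                                                     ~~~~~~~~~^^^^^^^^^
    return _wrapfunc(a, 'argmax', axis=axis, out=out, **kwds)
    return bound(*args, **kwds)
ValueError: attempt to get argmax of an empty sequence
```

```bash

python3 - <<'E'
from h import *
T=cv2.imread("pics/top0.png");S=cv2.imread("pics/side0.png")
Ti=T.astype(int);bl=(Ti[...,0]-Ti[...,2]>15)
pr=lambda e:[(round(float(np.linalg.norm(v)),4),round(float(np.degrees(np.arctan2(v[1],v[0]))),1)) for v in e]
g=T.min(2).astype(int)
for nm,box in(("L",(225,205,265,255)),("R",(330,205,380,240))):
    m=np.zeros(bl.shape,np.uint8);x0,y0,x1,y1=box;m[y0:y1,x0:x1]=bl[y0:y1,x0:x1]
    m=cv2.morphologyEx(m,cv2.MORPH_CLOSE,np.ones((9,9)));b=rect(m);P=np.array([plane("top",q,.022) for q in b]);e=[P[(i+1)%4]-P[i] for i in range(2)]
    print(nm,m.sum(),P.mean(0),pr(e))
    k=np.zeros(m.shape,np.uint8);cv2.fillConvexPoly(k,b.astype(np.int32),1);k=cv2.erode(k,np.ones((3,3)))
    for th in(110,130):
        wm=(g>th)&(k>0);ys,xs=np.nonzero(wm);b2=rect(wm);P=np.array([plane("top",q,.06) for q in b2]);e=[P[(i+1)%4]-P[i] for i in range(2)]
        print("  edge",th,wm.sum(),P.mean(0),pr(e))
a=cv2.resize(T[90:190,250:350],(400,400),interpolation=cv2.INTER_CUBIC);b=cv2.resize(S[80:250,320:410],(318,600),interpolation=cv2.INTER_CUBIC)
o=np.zeros((600,720,3),np.uint8);o[:400,:400]=a;o[:,402:720]=b
c,s_=np.cos(np.radians(-4.7)),np.sin(np.radians(-4.7));Rv=np.array([[c,-s_,0],[s_,c,0],[0,0,1]]);O=np.array([.7916,.0243,0])
for v in([-.065,-.1,.014],[.065,-.1,.014],[-.065,.1,.014],[.065,.1,.014],[.04,0,.47],[-.05,0,.35],[-.177,0,.223],[-.09,.165,.04]):
    W=O+Rv@np.array(v);p=(proj("top",W)-[250,90])*4+2;q=(proj("side",W)-[320,80])*3.53+[403.5,1.5]
    for z in(p,q):cv2.circle(o,tuple(int(i) for i in z),3,(0,0,255),1)
cv2.imwrite("pics/crop3.png",o)
E
```

```text
L 546 [0.4765 0.2525 0.022 ] [(0.1276, -24.7), (0.0562, -114.8)]
  edge 110 198 [0.4802 0.2525 0.06  ] [(0.1185, -26.9), (0.0221, -116.9)]
  edge 130 128 [0.4788 0.2533 0.06  ] [(0.1122, -26.9), (0.0158, -116.9)]
R 532 [ 0.4973 -0.1391  0.022 ] [(0.0542, -14.2), (0.1256, -104.1)]
  edge 110 470 [ 0.4986 -0.1351  0.06  ] [(0.049, -14.8), (0.1159, -104.8)]
  edge 130 149 [ 0.4991 -0.1374  0.06  ] [(0.0181, -13.3), (0.1115, -103.2)]
```

View pics/crop3.png

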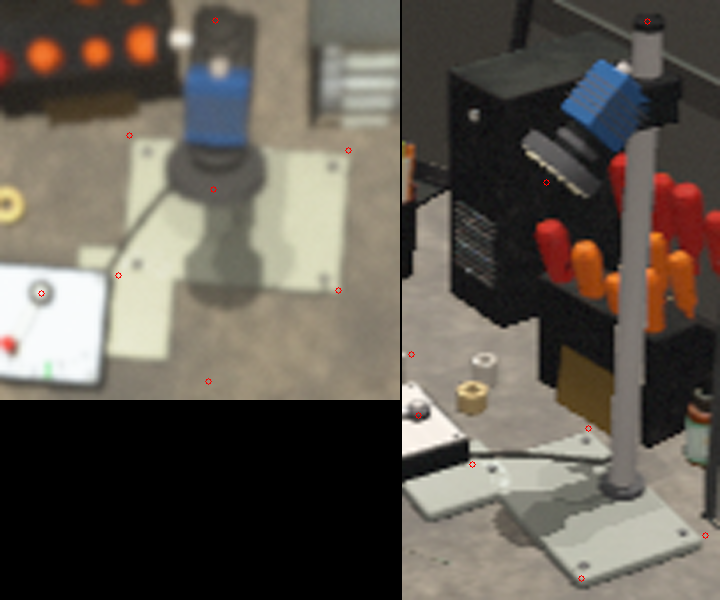

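The projected viewer model lands on the post top and lens axis in both views: post top at (647,21) in the side crop, foot corners at (133,139) and (348,149) in the top crop. The fit is good to a few mm. Now I'll work out the first moves.

```bash
cat >> h.py <<'E'
def down(az):  # tool down, tool y at azimuth az (deg)
    a=np.radians(az);y=np.array([np.cos(a),np.sin(a),0]);z=np.array([0,0,-1.]);return np.c_[np.cross(y,z),y,z]
def rel(P,Rt,P0=None,R0=None):
    s=read_state()
    P0=s["eef_pos"] if P0 is None else P0;R0=R.from_rotvec(s["eef_rot"]).as_matrix() if R0 is None else R0
    print("cm",R0.T@(np.array(P)-P0)*100,"rv",R.from_matrix(R0.T@Rt).as_rotvec())
E
python3 - <<'E'
from h import *
rel([.45,-.30,.25],down(0))
rel([.45,-.30,.25],down(-10))
print("second, from there")
P,M=np.array([.45,-.3,.25]),down(0)
rel([.665,.219,.20],down(64.3),P,M)
E
```

```text
cm [ 37.1798 -25.6586  -3.1798] rv [-0.0019 -0.0015 -1.3459]
cm [ 37.1798 -25.6586  -3.1798] rv [-0.002  -0.0013 -1.1714]
second, from there
cm [51.9 21.5  5. ] rv [ 0.      0.     -1.1222]
```

Emit:
{"fn": "move_arm", "kwargs": {
  "moves": [
    [[37.2,-25.7,-3.2],[0,0,-1.346],40],
    [[37.2,-25.7,-3.2],[0,0,-1.346],40],
    [[37.2,-25.7,-3.2],[0,0,-1.346],40],
    [[37.2,-25.7,-3.2],[0,0,-1.346],40],
    [[37.2,-25.7,-3.2],[0,0,-1.346],40],
    [[37.2,-25.7,-3.2],[0,0,-1.346],40],
    [[37.2,-25.7,-3.2],[0,0,-1.346],40],
    [[37.2,-25.7,-3.2],[0,0,-1.346],40],
    [[37.2,-25.7,-3.2],[0,0,-1.346],40],
    [[37.2,-25.7,-3.2],[0,0,-1.346],40]
  ]
}}

```text
time: 1.35
eef_pos: [0.4484, -0.3024, 0.2501]
eef_rot: [-2.226, -2.215, 0.003]
contact_force: [-0.0, -0.5, 0.5]
grip_width: 0.0376
gripper_force: 0.0
```

Emit:
{"fn": "move_arm", "kwargs": {
  "moves": [
    [[51.9,21.5,5],[0,0,-1.122],40],
    [[51.9,21.5,5],[0,0,-1.122],40],
    [[51.9,21.5,5],[0,0,-1.122],40],
    [[51.9,21.5,5],[0,0,-1.122],40],
    [[51.9,21.5,5],[0,0,-1.122],40],
    [[51.9,21.5,5],[0,0,-1.122],40],
    [[51.9,21.5,5],[0,0,-1.122],40],
    [[51.9,21.5,5],[0,0,-1.122],40],
    [[51.9,21.5,5],[0,0,-1.122],40],
    [[51.9,21.5,5],[0,0,-1.122],40],
    [[51.9,21.5,5],[0,0,-1.122],40],
    [[51.9,21.5,5],[0,0,-1.122],40]
  ]
}}

```text
time: 2.85
eef_pos: [0.6661, 0.215, 0.2008]
eef_rot: [0.706, 3.06, -0.004]
contact_force: [-0.5, -1.3, 1.2]
grip_width: 0.0374
gripper_force: 0.0
```

```bash
python3 - <<'E'
from h import *
print(read_state()["joint_pos"])
rel([.665,.219,.20],down(64.3))
rel([.665,.219,.066],down(64.3))
im=read_camera("side")[:,:,::-1];cv2.imwrite("pics/s1.png",im)
P=np.array([.665,.219,.066]);piv=np.array([.7154,.1961]);M=down(64.3)
for a in (165,175,185):rel([*(piv+.055*np.array([np.cos(np.radians(a)),np.sin(np.radians(a))])),.066],M,P,M)
E
```

```text
[-0.0274  0.788  -0.6586  1.2658  0.4786  1.2431  0.4245]
cm [0.275  0.3161 0.0772] rv [-0.002   0.0016 -0.005 ]
cm [ 0.2962  0.3434 13.4771] rv [-0.002   0.0016 -0.005 ]
cm [-0.1301 -0.899   0.    ] rv [0. 0. 0.]
cm [-0.3896 -1.8219  0.    ] rv [0. 0. 0.]
cm [-0.8053 -2.6858  0.    ] rv [0. 0. 0.]
```

View pics/s1.png

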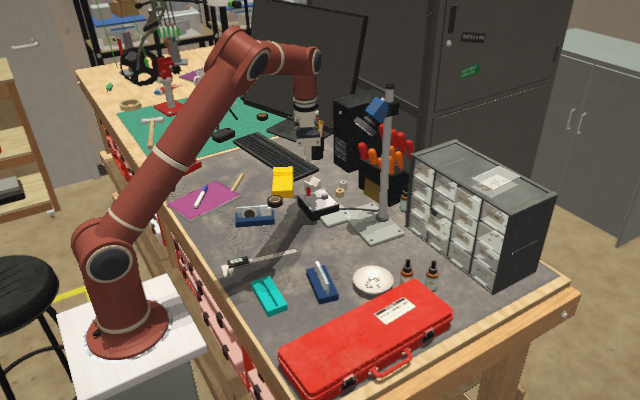

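Emit:
{"fn": "move_arm", "kwargs": {
  "moves": [
    [[0,0,4],[0,0,0],40],
    [[0,0,7],[0,0,0],40],
    [[0,0,7],[0,0,0],40],
    [[0,0,7],[0,0,0],40]
  ]
}}

```text
time: 3.4
eef_pos: [0.6662, 0.2185, 0.1325]
eef_rot: [0.701, 3.06, 0.003]
contact_force: [-0.2, 0.2, 0.9]
grip_width: 0.0372
gripper_force: 0.0
```

```bash
python3 - <<'E'
from h import *
rel([.665,.219,.066],down(64.3))
S=cv2.imread("pics/s1.png");c=S[190:240,225:285]
o=cv2.resize(c,(720,600),interpolation=cv2.INTER_CUBIC);cv2.imwrite("pics/crop4.png",o)
E
```

```text
cm [ 0.142  -0.0162  6.6468] rv [ 0.002   0.0016 -0.0017]
```

View pics/crop4.png

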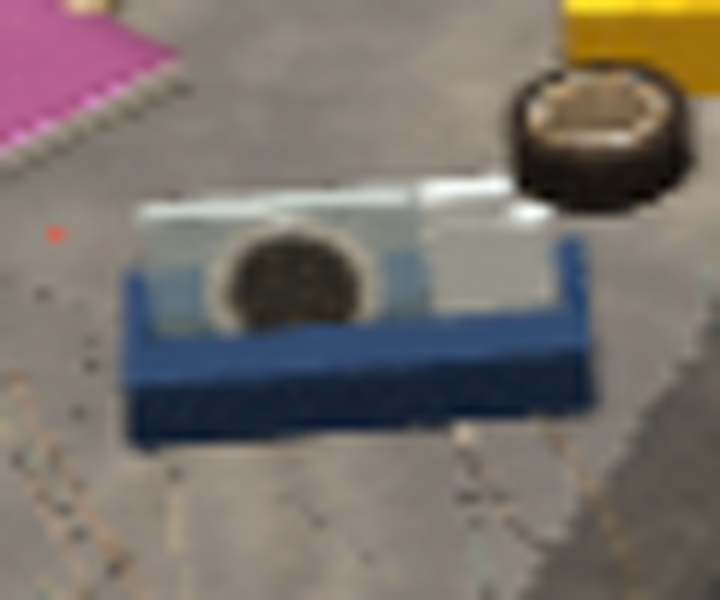

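The crop confirms the dark filter at side px ~(249,213). The frosted part is on the right at (260–271,205–215) with its notch upper right, so this is the back face. Now the lever.

Emit:
{"fn": "move_arm", "kwargs": {
  "moves": [
    [[0.15,0,3],[0,0,0],40],
    [[0.15,0,6.6],[0,0,0],40],
    [[0.15,0,6.6],[0,0,0],40],
    [[0.15,0,6.6],[0,0,0],40],
    [[0.15,0,6.6],[0,0,0],10],
    [[0.15,0,6.6],[0,0,0],10],
    [[0.15,0,6.6],[0,0,0],10],
    [[0.15,0,6.6],[0,0,0],10]
  ],
  "force": 6
}}

```text
time: 4.4
eef_pos: [0.6644, 0.2202, 0.0657]
eef_rot: [0.699, 3.062, 0.003]
contact_force: [-0.2, 0.1, 3.3]
grip_width: 0.0146
gripper_force: 6.0
```

```bash
python3 - <<'E'
from h import *
s=read_state();print(s["eef_pos"],s["grip_width"],s["contact_force"])
M=down(64.3);rel([.6606,.191,s["eef_pos"][2]],M)
cv2.imwrite("pics/s2.png",read_camera("side")[:,:,::-1])
f=lambda u,v:(225+u/12-.5,190+v/12-.5)
for nm,q in(("clear end",(140,210)),("frost start",(422,190))):print(nm,plane("side",f(*q),.06))
print("tape",plane("top",(231,201),.01))
T=cv2.imread("pics/top0.png").min(2)[205:255,228:265].astype(float)
# brightest profile along the plate's top edge
O=np.array([.479,.253,.06]);u=np.array([np.cos(np.radians(-26)),np.sin(np.radians(-26)),0]);v=np.array([-u[1],u[0],0])
G=cv2.imread("pics/top0.png").min(2).astype(np.float32)
for d in np.arange(-.065,.07,.005):
    r=[]
    for w in np.arange(-.012,.0121,.003):
        p=proj("top",O+d*u+w*v).astype(np.float32);r.append(cv2.getRectSubPix(G,(1,1),(float(p[0]),float(p[1])))[0,0])
    r=np.array(r);k=np.clip(r-120,0,None);print(round(d,3),r.astype(int),round(float((k*np.arange(-12,13,3)).sum()/(k.sum()+1e-6)),1))
E
```

```text
[0.6644 0.2202 0.0657] 0.014585130029404982 [-0.2052  0.1033  3.275 ]
cm [-0.922  -2.8005 -0.0046] rv [ 0.002   0.0009 -0.0001]
clear end [0.4286 0.2797 0.06  ]
frost start [0.4973 0.2461 0.06  ]
tape [0.5822 0.3052 0.01  ]
-0.065 [112 114 113 112 112 111 112 113 113] 0.0
-0.06 [111 113 121 124 123 120 113 112 112] -1.9
-0.055 [ 96 110 131 150 151 136 117 105 103] -1.3
-0.05 [ 93 107 138 161 164 146 118 106 104] -1.2
-0.045 [ 95 110 139 168 168 147 121 104 104] -1.2
-0.04 [100 117 149 175 177 154 124 107 105] -1.2
-0.035 [103 122 158 184 185 163 129 109 104] -1.2
-0.03 [101 121 154 188 192 164 132 108 106] -0.9
-0.025 [ 97 116 156 187 193 169 133 111 104] -0.8
-0.02 [ 95 116 154 191 194 171 134 112 106] -0.7
-0.015 [ 90 113 152 188 200 173 139 112 105] -0.5
-0.01 [ 92 108 151 187 198 176 138 115 107] -0.4
-0.005 [ 94 114 150 192 195 170 136 113 105] -0.6
-0.0 [ 97 116 152 184 190 165 133 112 105] -0.8
0.005 [103 119 148 177 180 160 128 109 105] -0.9
0.01 [ 96 109 136 167 175 156 129 111 105] -0.4
0.015 [ 96 101 132 165 181 166 135 115 107] 0.1
0.02 [103 118 152 194 211 191 150 119 109] -0.0
0.025 [108 132 174 216 231 208 164 125 107] -0.3
0.03 [110 132 180 219 229 211 162 126 110] -0.4
0.035 [110 132 175 223 230 207 164 122 110] -0.5
0.04 [107 129 174 212 225 203 156 122 110] -0.5
0.045 [110 138 188 218 215 185 140 117 109] -1.5
0.05 [109 138 181 214 210 176 138 115 108] -1.6
0.055 [105 109 137 155 158 145 123 112 109] -0.9
0.06 [106 107 110 113 115 115 110 109 109] 0.0
0.065 [113 111 113 116 113 114 115 115 117] 0.0
```

Emit:
{"fn": "move_arm", "kwargs": {
  "moves": [
    [[-0.1,-0.5,0],[0,0,0],10],
    [[-0.2,-1.0,0],[0,0,0],10],
    [[-0.32,-1.5,0],[0,0,0],10],
    [[-0.5,-2.0,0],[0,0,0],10],
    [[-0.7,-2.4,0],[0,0,0],10],
    [[-0.92,-2.8,0],[0,0,0],10],
    [[-0.92,-2.8,0],[0,0,0],10],
    [[-0.92,-2.8,0],[0,0,0],10],
    [[-0.92,-2.8,0],[0,0,0],10]
  ]
}}

```text
time: 5.58
eef_pos: [0.6604, 0.1887, 0.0647]
eef_rot: [0.701, 3.062, -0.003]
contact_force: [0.2, 1.2, 5.3]
grip_width: 0.0149
gripper_force: 6.0
```

```bash
python3 - <<'E'
from h import *
s=read_state();print(s["eef_pos"],s["grip_width"],s["contact_force"])
piv=np.array([.7154,.1961]);d=s["eef_pos"][:2]-piv;print(np.linalg.norm(d),np.degrees(np.arctan2(d[1],d[0])))
E
```

```text
[0.6604 0.1887 0.0647] 0.014878405549258678 [0.1842 1.2021 5.3125]
0.05552032508295516 -172.3029211680556
```

Overshot by about 2.5–3°, so I'll come back slightly and release.

Emit:
{"fn": "move_arm", "kwargs": {
  "moves": [
    [[0.05,0.28,0],[0,0,0],10],
    [[0.05,0.28,0],[0,0,0],10],
    [[0.05,0.28,0],[0,0,0],10],
    [[0.05,0.28,0],[0,0,0],10]
  ]
}}

```text
time: 6.08
eef_pos: [0.6604, 0.1895, 0.0646]
eef_rot: [-0.702, -3.061, 0.009]
contact_force: [-1.5, -0.8, 7.2]
grip_width: 0.0148
gripper_force: 6.0
```

```bash
python3 - <<'E'
from h import *
s=read_state();print(s["eef_pos"],s["grip_width"],s["contact_force"])
piv=np.array([.7154,.1961]);d=s["eef_pos"][:2]-piv;print(np.linalg.norm(d),np.degrees(np.arctan2(d[1],d[0])))
E
```

```text
[0.6604 0.1895 0.0646] 0.014786481467133473 [-1.5435 -0.8132  7.2069]
0.05543481651246099 -173.19902488715758
```

Emit:
{"fn": "move_arm", "kwargs": {
  "moves": [
    [[0.05,0.2,0],[0,0,0],10],
    [[0.05,0.2,0],[0,0,0],10],
    [[0.05,0.2,0],[0,0,0],10],
    [[0.05,0.2,0],[0,0,0],10]
  ]
}}

```text
time: 6.58
eef_pos: [0.6603, 0.1911, 0.0644]
eef_rot: [-0.702, -3.06, 0.011]
contact_force: [-3.1, -3.0, 7.8]
grip_width: 0.0151
gripper_force: 6.0
```

```bash
python3 - <<'E'
from h import *
s=read_state();print(s["eef_pos"],s["grip_width"],s["contact_force"])
piv=np.array([.7154,.1961]);d=s["eef_pos"][:2]-piv;print(np.linalg.norm(d),np.degrees(np.arctan2(d[1],d[0])))
E
```

```text
[0.6603 0.1911 0.0644] 0.015079027126467907 [-3.0626 -3.0006  7.7768]
0.055356935181271015 -174.78404378852247
```

Emit:
{"fn": "move_arm", "kwargs": {
  "moves": [
    [[0,0,0],[0,0,0],40],
    [[0,0,0],[0,0,0],40],
    [[0,0,0],[0,0,0],40],
    [[0,0,0],[0,0,0],40],
    [[0,0,-6],[0,0,0],40],
    [[0,0,-10],[0,0,0],40],
    [[0,0,-10],[0,0,0],40],
    [[0,0,-10],[0,0,0],40]
  ]
}}

```text
time: 7.58
eef_pos: [0.6606, 0.1945, 0.1638]
eef_rot: [-0.699, -3.062, 0.002]
contact_force: [0.6, -0.3, 0.4]
grip_width: 0.0369
gripper_force: 0.0
```

```bash
python3 - <<'E'
from h import *
s=read_state();print(s["joint_pos"])
S=read_camera("side")[:,:,::-1];T=read_camera("top")[:,:,::-1]
red=lambda im:(lambda h:((h[...,0]<8)|(h[...,0]>172))&(h[...,1]>120)&(h[...,2]>90))(cv2.cvtColor(im.copy(),cv2.COLOR_BGR2HSV).astype(int))
piv=np.array([.7154,.1961])
try:
    b=blob(red(S),(295,180,325,210));print("knob",b[1:],plane("side",b[2],.07));d=plane("side",b[2],.07)[:2]-piv;print(np.linalg.norm(d),np.degrees(np.arctan2(d[1],d[0])))
except Exception as e:print(e)
cv2.imwrite("pics/crop5.png",cv2.resize(S[165:235,280:380],(800,560),interpolation=cv2.INTER_CUBIC))
M=down(64);g=[.5123,.2368]
rel(g+[s["eef_pos"][2]],M);rel(g+[.09],M);rel(g+[.031],M)
E
```

```text
[ 0.0092  0.8041 -0.6536  1.3494  0.4996  1.1552  0.4251]
knob (np.int32(31), array([310.7097, 195.4839])) [0.6604 0.1916 0.07  ]
0.0552228424249424 -175.3172600192708
cm [15.1765 -2.5839 -0.0673] rv [-0.003  -0.0021  0.0052]
cm [15.1606 -2.562   7.3079] rv [-0.003  -0.0021  0.0052]
cm [15.1479 -2.5444 13.2078] rv [-0.003  -0.0021  0.0052]
```

View pics/crop5.png

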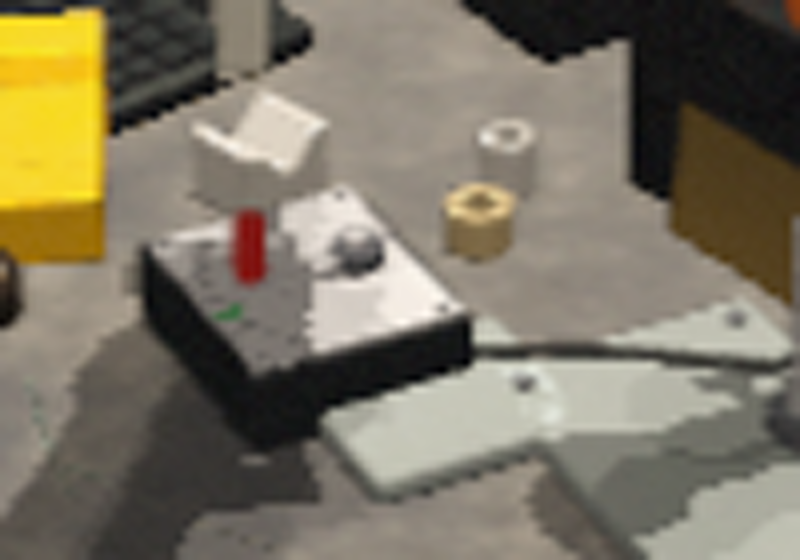

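Knob measured at about 184.7° world, against 184–185° for the green mark: set and released. On to the plate.

Emit:
{"fn": "move_arm", "kwargs": {
  "moves": [
    [[5,-0.9,0],[0,0,0],40],
    [[10,-1.7,0],[0,0,0],40],
    [[15.2,-2.6,0],[0,0,0.005],40],
    [[15.2,-2.6,0],[0,0,0.005],40],
    [[15.2,-2.6,4],[0,0,0.005],40],
    [[15.2,-2.6,7],[0,0,0.005],40],
    [[15.2,-2.6,7],[0,0,0.005],40],
    [[15.2,-2.6,7],[0,0,0.005],40],
    [[15.2,-2.6,7],[0,0,0.005],40]
  ]
}}

```text
time: 8.8
eef_pos: [0.5139, 0.2382, 0.0959]
eef_rot: [0.707, 3.059, 0.003]
contact_force: [1.5, 0.1, 0.5]
grip_width: 0.0372
gripper_force: 0.0
```

```bash
python3 - <<'E'
from h import *
M=down(64);rel([.5123,.2368,.031],M)
S=read_camera("side")[:,:,::-1];cv2.imwrite("pics/crop6.png",cv2.resize(S[150:240,215:315],(660,594),interpolation=cv2.INTER_CUBIC))
E
```

```text
cm [ 0.0959 -0.209   6.4905] rv [ 0.0023  0.0013 -0.0003]
```

View pics/crop6.png

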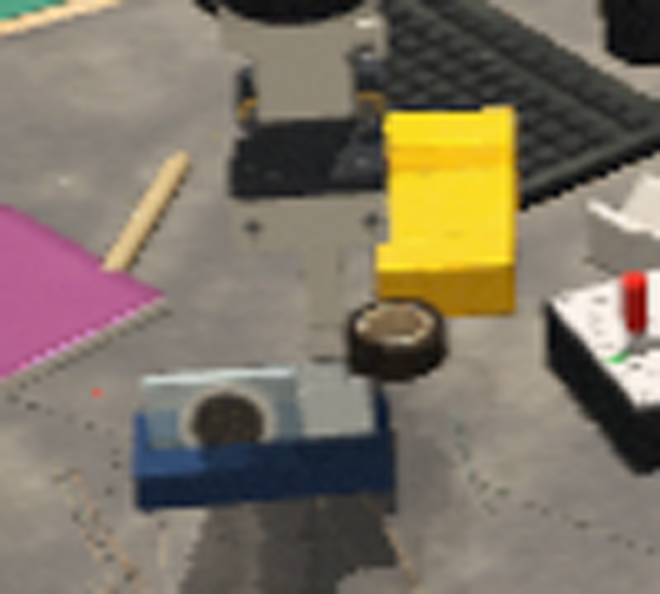

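The finger (crop 322,300) comes down over the frosted part and the tape roll is off to the side. Descend and grip.

Emit:
{"fn": "move_arm", "kwargs": {
  "moves": [
    [[0.1,-0.2,3],[0,0,0],40],
    [[0.1,-0.2,6.4],[0,0,0],40],
    [[0.1,-0.2,6.4],[0,0,0],40],
    [[0.1,-0.2,6.4],[0,0,0],40],
    [[0.1,-0.2,6.4],[0,0,0],40],
    [[0.1,-0.2,6.4],[0,0,0],4],
    [[0.1,-0.2,6.4],[0,0,0],4],
    [[0.1,-0.2,6.4],[0,0,0],4],
    [[0.1,-0.2,6.4],[0,0,0],4],
    [[0.1,-0.2,6.4],[0,0,0],4]
  ],
  "force": 20
}}

```text
time: 10.1
eef_pos: [0.5112, 0.2361, 0.0308]
eef_rot: [0.706, 3.061, -0.0]
contact_force: [0.0, -1.1, 1.4]
grip_width: 0.0078
gripper_force: 20.0
```

Emit:
{"fn": "move_arm", "kwargs": {
  "moves": [
    [[0,0,0],[0,0,0],4],
    [[0,0,-1],[0,0,0],4],
    [[0,0,-2.5],[0,0,0],4],
    [[0,0,-5],[0,0,0],4],
    [[0,0,-9],[0,0,0],4],
    [[0,0,-14],[0,0,0],4],
    [[0,0,-19],[0,0,0],4],
    [[0,0,-19],[0,0,0],4],
    [[0,0,-19],[0,0,0],4]
  ],
  "force": 35
}}

```text
time: 11.22
eef_pos: [0.5107, 0.2357, 0.2208]
eef_rot: [0.707, 3.061, -0.001]
contact_force: [-0.3, 0.3, -1.2]
grip_width: 0.0078
gripper_force: 35.0
```

```bash
python3 - <<'E'
from h import *
s=read_state();print(s["eef_pos"],s["grip_width"],s["joint_pos"])
y=np.radians(-4.5);c,s_=np.cos(y),np.sin(y);Rv=np.array([[c,-s_,0],[s_,c,0],[0,0,1]])
O=np.array([.6895,.1982,0])-Rv@[-.116,.165,0]
L=O+Rv@[-.05,0,.35];lz=Rv@[-.70711,0,-.70711];W=L+.178*lz
px=-Rv[:,1];py=-lz;pz=np.cross(px,py);Rt=np.c_[np.cross(py,-pz),py,-pz]
# TCP in plate: x=.037, z=.0248 ; window x=-.016,z=.027
P=W+.053*px-.0022*pz
print("O",O,"W",W,"TCP",P,"tool z",Rt[:,2])
R0=R.from_rotvec(s["eef_rot"]).as_matrix()
rel([.52,.05,.26],down(-4.5));rel(P,Rt,np.array([.52,.05,.26]),down(-4.5))
cv2.imwrite("pics/s7.png",read_camera("side")[:,:,::-1])
E
```

```text
[0.5107 0.2357 0.2208] 0.007825039450663143 [-0.0188  0.5637 -0.7247  1.6656  0.4156  1.0728  0.2476]
O [0.7922 0.0246 0.    ] W [0.6169 0.0384 0.2241] TCP [ 0.6143 -0.0146  0.2226] tool z [ 0.7049 -0.0555 -0.7071]
cm [ -8.9748 -16.2861  -3.9099] rv [-0.0005  0.0006  1.1955]
cm [-5.6958  9.904   3.7421] rv [-0.7854 -0.      0.    ]
```

View pics/s7.png

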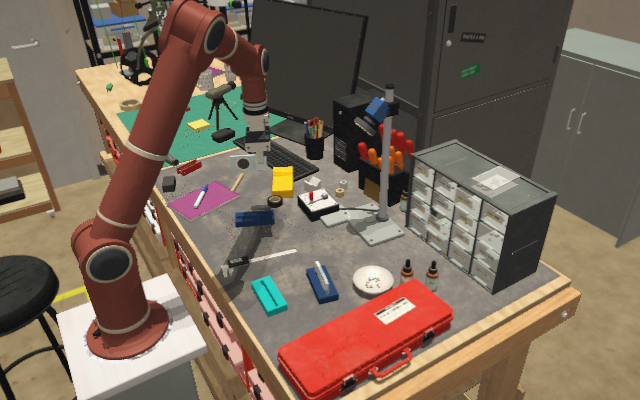

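The plate (side px ~(245,162)) is lifted clear and its block is empty. Swing to the front of the camera.

Emit:
{"fn": "move_arm", "kwargs": {
  "moves": [
    [[-2.2,-4,-2],[0,0,0.17],4],
    [[-3.5,-6.5,-3.9],[0,0,0.34],4],
    [[-4.7,-8.5,-3.9],[0,0,0.51],4],
    [[-6,-10.5,-3.9],[0,0,0.68],4],
    [[-7,-12.5,-3.9],[0,0,0.85],4],
    [[-8,-14.5,-3.9],[0,0,1.02],4],
    [[-9,-16.3,-3.9],[0,0,1.195],4],
    [[-9,-16.3,-3.9],[0,0,1.195],4],
    [[-9,-16.3,-3.9],[0,0,1.195],4],
    [[-9,-16.3,-3.9],[0,0,1.195],4]
  ]
}}

```text
time: 12.52
eef_pos: [0.5203, 0.0516, 0.2594]
eef_rot: [-2.302, -2.136, -0.0]
contact_force: [0.2, -0.3, -0.3]
grip_width: 0.0074
gripper_force: 35.0
```

Emit:
{"fn": "move_arm", "kwargs": {
  "moves": [
    [[0,0,0],[-0.15,0,0],4],
    [[-1,2,0.8],[-0.3,0,0],4],
    [[-2,4,1.6],[-0.45,0,0],4],
    [[-3.5,6.5,2.5],[-0.6,0,0],4],
    [[-5,8.5,3.2],[-0.72,0,0],4],
    [[-5.7,9.9,3.7],[-0.785,0,0],4],
    [[-5.7,9.9,3.7],[-0.785,0,0],4],
    [[-5.7,9.9,3.7],[-0.785,0,0],4],
    [[-5.7,9.9,3.7],[-0.785,0,0],4],
    [[-5.7,9.9,3.7],[-0.785,0,0],4]
  ]
}}

```text
time: 13.78
eef_pos: [0.615, -0.0127, 0.2225]
eef_rot: [1.816, 1.684, 0.7]
contact_force: [0.4, -0.4, -0.8]
grip_width: 0.0081
gripper_force: 35.0
```

```bash
python3 - <<'E'
from h import *
s=read_state();print(s["eef_pos"],s["grip_width"],s["joint_pos"],s["contact_force"])
y=np.radians(-4.5);c,s_=np.cos(y),np.sin(y);Rv=np.array([[c,-s_,0],[s_,c,0],[0,0,1]])
W=np.array([.6169,.0384,.2241]);lz=Rv@[-.70711,0,-.70711];px=-Rv[:,1];py=-lz;pz=np.cross(px,py);Rt=np.c_[np.cross(py,-pz),py,-pz]
rel(W+.053*px-.0022*pz,Rt)
S=read_camera("side")[:,:,::-1].copy();T=read_camera("top")[:,:,::-1].copy()
for i,(n,im) in enumerate((("top",T),("side",S))):
    p=proj(n,W);print(n,p);x,y0=int(p[0]),int(p[1])
    c=cv2.resize(im[y0-30:y0+30,x-40:x+40],(800,600) if 0 else (400,300),interpolation=cv2.INTER_CUBIC)
    if i==0:o=c
    else:o=np.hstack([o,c])
    cv2.imwrite(f"pics/{n}8.png",im)
cv2.imwrite("pics/crop8.png",o)
E
```

```text
[ 0.615  -0.0127  0.2225] 0.008091729250227291 [ 0.2935  0.4066 -0.481   2.2253  2.2664  0.3808 -2.3331] [ 0.3942 -0.3574 -0.8064]
cm [-0.1952 -0.0396 -0.0419] rv [ 0.0004 -0.0041  0.0017]
top [301.7399 184.3883]
side [322.8006 179.5378]
```

View pics/crop8.png

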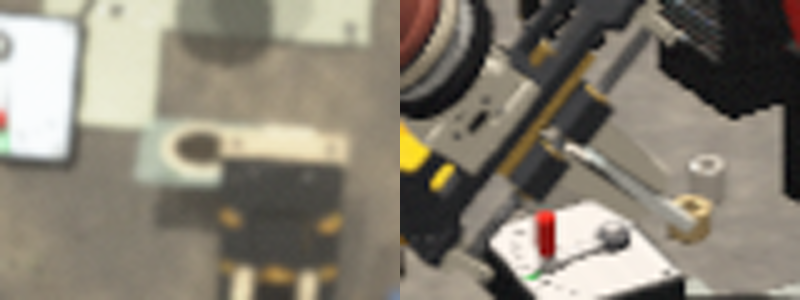

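Top view: the filter is at crop (197,149), on the projected working point, with the plate's edges level and parallel to the viewer. One small correction, then check the numbers.

Emit:
{"fn": "move_arm", "kwargs": {
  "moves": [
    [[-0.15,0,0],[0,0,0],4],
    [[-0.15,0,0],[0,0,0],4],
    [[-0.15,0,0],[0,0,0],4],
    [[-0.15,0,0],[0,0,0],4]
  ]
}}

```text
time: 14.38
eef_pos: [0.6148, -0.0154, 0.2229]
eef_rot: [1.817, 1.682, 0.696]
contact_force: [-0.3, -0.8, -0.9]
grip_width: 0.0076
gripper_force: 35.0
```

```bash
python3 - <<'E'
from h import *
s=read_state();print(s["eef_pos"],s["gripper_force"],s["joint_velocities"])
T=read_camera("top");S=read_camera("side")[:,:,::-1]
g=T.max(2).astype(int)
m,a,c=blob(g<110,(290,178,306,190));W=np.array([.6169,.0384,.2241]);print("dark",a,c,"expected",proj("top",W),plane("top",c,.224)-W)
h=cv2.cvtColor(S.copy(),cv2.COLOR_BGR2HSV).astype(int)
r=((h[...,0]<8)|(h[...,0]>172))&(h[...,1]>120)&(h[...,2]>90)
b=blob(r,(303,185,325,210));d=plane("side",b[2],.07)[:2]-[.7154,.1961];print("knob",b[1:],np.degrees(np.arctan2(d[1],d[0]))%360)
E
```

```text
[ 0.6148 -0.0154  0.2229] 34.99971494078636 [ 0.0051  0.0007 -0.0021  0.0021  0.004   0.0008 -0.0036]
dark 19 [301.1579 183.1579] expected [301.7399 184.3883] [ 0.0039  0.0018 -0.0001]
knob (np.int32(28), array([310.8214, 194.8929])) 181.70737012974845
```

```bash
python3 -c "
from station import *
print(job_done())"
```

```text
the job is handed in; nothing more can be done
None
```

I set the lever to the green mark and released it, and I handed the job in with the stained plate held at the camera's working point; the hand-in returned no verdict. By my measurements the filter is within about 4 mm of where it should be, and the lever is on the mark by the direct check, with a last rougher image reading about 3° lower.

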